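# Drag the parts tray into its dock with the hook

## Robot

A 6-joint arm with a two-finger parallel gripper is mounted at the origin on the work surface. World frame = base frame: x ahead of the robot, y to its left, z up, the work surface at z = 0. Lengths are in m, angles in rad, forces in N, time in s.
With the tool pointing down it reaches from about 0.3 to 0.875 m from the base axis. Payload 6.4 kg.
Tool frame: the origin (TCP) lies between the finger pads; the fingertips stand 22 mm ahead of it and the grasp point (between the pads) lies 3 mm ahead of it; z points along the fingers, y is the line along which they close (so a half turn about z gives the same grasp; the last joint's range is limited). The gripper opens to 85 mm and grips with 20 to 120 N. Pads are 22 mm wide; open, the fingers measure 114 mm over their backs; the gripper's body (76 mm by 85 mm) begins 54 mm behind the grasp point. The pads swing forward as they close: fully open they stand 13 mm farther back than shut.
Start: joints at [1.095, 0.181, 1.607, -0, 1.354, -0.206], TCP at [0.153, 0.554, 0.253] pointing down, gripper open.
Joint ranges: [-2.99, 2.99], [-0.89, 2.07], [0.3, 2.58], [-1.14, 4.28], [0, 2.63], [-3.12, 3.12]. Speed limits (rad/s): [2.57, 2.57, 3.01, 3.14, 3.14, 3.14].

## Interface

Orientations are given as a unit quaternion [w, x, y, z].
In Python, from bench import ctrl, imaging, workorder gives the robot as it stands.
- The arm moves only by the shell command python3 -m pendant 'ROWS' [OPENING]. ROWS is JSON, a list of rows, each a list of 4 numbers: the shift along the tool's x, y, z in cm, then the turn about the tool's z in degrees. In form: [[dx, dy, dz, roll], ...]. A call has 1 to 12 rows; each row is the pose to reach, as a shift and turn from the pose commanded when the call began, along the tool's axes at that moment; what a row does not reach only later rows make up. A row lasts 1/12 s, in which the tool goes at most 41.7 mm and 7.16 degrees, less where a joint would pass 70% of its speed; a pose out of reach is approached as far as the arm can. A call with a gripper value outside its range is refused whole. OPENING is the opening, from 0 (shut) to 1 (fully open), set as the call begins (- or left out, the last holds). The fingers move at their own pace and stop on an object; the grip force is fixed at half the most. Time passes only in rows, so rows that repeat a pose let the fingers close. It gives the time, the measured TCP pose, the force, the opening and the grip force at its end, in the units of the state.
- ctrl.get_obs(): the state, without advancing time (a new reading comes with each control period).
- imaging.camera(name): name is "side" or "top"; returns the picture (384x512x3 uint8, red, green, blue); there is no depth.
- imaging.camera_info(name): a dict with "K" (3x3 intrinsics, pixels), "T" (4x4, takes a point from camera to world coordinates). Camera axes: x right, y up, looking along -z (the intrinsics and any distortion apply to the point x, -y, -z); pixel columns grow to the right and rows downward; lengths in m; the calibration is good to about 2 mm. A picture is of the moment at which its call begins. camera_info takes no time and is no camera call.
- workorder.hand_in(): hands the job in; it is judged then, once.
The state is a dict: "time_s": time; "q": joint angles; "dq": joint speeds; "joint_efforts": joint torques, N m; "eef_pos": TCP position; "eef_rot": TCP orientation; "wrist_force": force on the tool from outside, world axes, zero at the start; "torque": the same for the moment, N m; "opening": opening from 0.0 (shut) to 1.0 (fully open); "grasp_force": force on a finger pad.
Only numpy, scipy, OpenCV 4.12 (cv2) and the standard library are available. Lean on these libraries where they do the work, as an engineer would, in place of code of your own. Each camera call takes 0.05 s, during which the arm holds its last target. There are 200 camera calls.

## Task

Take the hook tool from its wooden rest, drop its bent tip into the loose blue parts tray behind the tray's near wall, and drag the tray along the bench between the dock's guides until it presses on the spring pad with about 10 N for a second; be gentle: never press the pad with more than 15 N or pull with more than 20 N. Leave the tray there, still touching the pad, and lay the hook back in its rest as you found it. Never touch the tray with the gripper or arm, and leave everything else on the bench alone.

Things in the scene. Friction and masses are not known exactly. Their poses are not given: they have to be found in the camera images.
- tray: Loose open tray of blue plastic, 110 (x) by 130 (y) by 60 high, walls and floor 5 thick, 0.55 to 0.92 kg, slides on the bench (drag 2 to 6 N, most of which relaxes at a halt). Origin: centre of its underside, z up. Near wall (facing dock and robot) at its -x end: inner face x = -50, outer -55. Blue lock bodies fixed inside fill the far half (x > -5, up to 29 high).
- tray_pocket (a point): Pull pocket of the tray: level with the rim, 6 inside the near wall's inner face, at (-44, 0, 60) in the tray's frame. Two upright ribs on the inside of the near wall at y = +-24 (6 thick, out to x = -38) make it 42 wide; the tray is empty from there to x = -5, floor at 5. The tray starts outside the dock's mouth, turned up to 0.25 rad against the dock.
- dock: The fixed dock. Origin: on the bench under the centre of its stop block. Its +x points out of its mouth, away from the robot; the tray is dragged along -x, its x axis parallel to the dock's. Two aluminium guides 30 high: inner faces at y = +-71 from x = 55 to 125, then flaring out to about +-103 at x = 163.
- dock_mouth (a point): Point on the bench on the dock's centre line, at x = 125 from its origin, where the flare narrows to the straight guides.
- stop: Stop block of the dock, same origin and axes: grey, 60 (x) by 90 (y), top at 45. On its +x face a black rubber pad 70 wide, 11 to 47 high, on a spring (6 N per mm, 8 mm travel, under 1 N friction). A screw sets the pad: its unpressed face is anywhere from x = 50 to 88. The setting is not measured: feel for it. Pad counts as part of the stop.
- hook: The hook tool, 0.16 kg. Origin: centre of its wooden handle, 90 (x) by 16 (y) by 22 (z). A steel rod of 8 diameter runs on from the handle along +x to x = 100 and there bends square downwards (-z). Grip it firmly across y at the origin, from above.
- hook_tip (a point): Lowest point of the hook's bent tip, at (100, 0, -45) in the hook's frame; the bent part is 8 in diameter. With the handle centre 75 to 80 above the bench the tip is inside the tray and the rod and fingers clear the tray's rim and the stop.
- rest: Fixed plywood rest for the hook, base 100 by 70, origin under its centre. Two uprights at x = +-37 (10 thick) carry the handle at height 69 between cheeks 26 apart that reach up to 83. The hook lies along the rest's x axis, handle centre 80 above the bench; between the uprights is room for fingers. It stands left or right of the dock.
- side_bin: Bystander: blue plastic bin 110 by 120 by 65 high, fixed, on the other side of the dock from the rest. Origin under its centre. Not to be used.
- lock0: Bystander: loose blue lock body 40 by 28 by 16 high.
- lock1: Bystander: loose blue lock body 40 by 28 by 16 high.
- lock2: Bystander: loose blue lock body 40 by 28 by 16 high.
- cup: Bystander: white plastic cup, 72 across, 75 high, standing beside the tray.
- jar: Bystander: green glass jar, 76 across, 70 high, standing beside the tray.
- screwdriver: Bystander: screwdriver lying at the right side.
Mind the look-alikes: they are no part of the job. Of the things that look like the hook, the largest one is meant.

How it is judged:
By the outcome, as a careful person would: the job done as asked, in the order asked, and still so for the second after the job is handed in, with the robot touching nothing.
It also fails if it takes over 72 s, if anything falls off the work surface, if the arm or the gripper's body presses on something with over 40 N, if the wrist force passes 120 N, or if a joint passes its speed limit or range.

## Working session

There is one attempt and no reset: what is moved stays moved. The work goes in short steps, Python scripts to look and compute and a shell command to move; the robot and the scene stay as the last step left them, time stands still between calls to the robot, and variables do not carry over. Pictures are saved under pics/ and viewed, at most 10 in all, crops included, and the job is handed in when it is done.

```bash
ls; mkdir -p pics; python3 - <<'E'
from bench import ctrl, imaging
import cv2, numpy as np
for n in ("top","side"):
    im=imaging.camera(n); cv2.imwrite(f"pics/{n}0.png",cv2.resize(im[:,:,::-1],(800,600),interpolation=cv2.INTER_CUBIC)); np.save(f"pics/{n}0.npy",im)
    i=imaging.camera_info(n); print(n,{k:np.round(v,4).tolist() if k in"KT" else v for k,v in i.items()})
o=ctrl.get_obs(); print({k:np.round(v,4).tolist() for k,v in o.items()})
E
```

```text
pics
top {'K': [[384.3167, 0.0, 256.4806], [0.0, 384.3167, 192.7239], [0.0, 0.0, 1.0]], 'T': [[-0.0084, 0.9738, -0.2273, 0.3072], [-1.0, -0.0074, 0.0052, 0.0348], [0.0033, 0.2273, 0.9738, 1.0947], [0.0, 0.0, 0.0, 1.0]]}
side {'K': [[452.2125, 0.0, 260.7437], [0.0, 452.2125, 187.9739], [0.0, 0.0, 1.0]], 'T': [[0.9737, 0.1283, -0.1881, 0.2653], [-0.2277, 0.5562, -0.7993, -1.071], [0.0021, 0.8211, 0.5708, 0.8453], [0.0, 0.0, 0.0, 1.0]]}
{'time_s': 0.1, 'q': [1.0947, 0.1815, 1.6079, 0.0, 1.3538, -0.2063], 'dq': [0.0005, -0.0023, -0.0003, -0.0001, -0.0008, -0.0004], 'joint_efforts': [0.0004, -44.5882, -35.2233, -0.0004, 0.0041, 0.0], 'eef_pos': [0.153, 0.5538, 0.2524], 'eef_rot': [-0.0003, 0.1345, 0.9909, -0.0008], 'wrist_force': [-1.0123, -0.0912, 0.4018], 'torque': [-0.0398, -0.0288, -0.041], 'grasp_force': 0.0, 'opening': 1.0023}
```

View pics/top0.png

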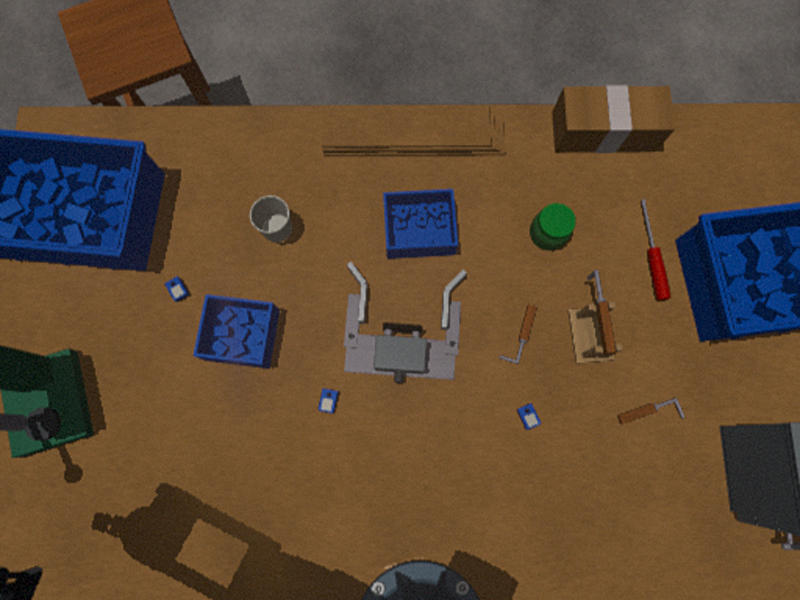

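View pics/side0.png

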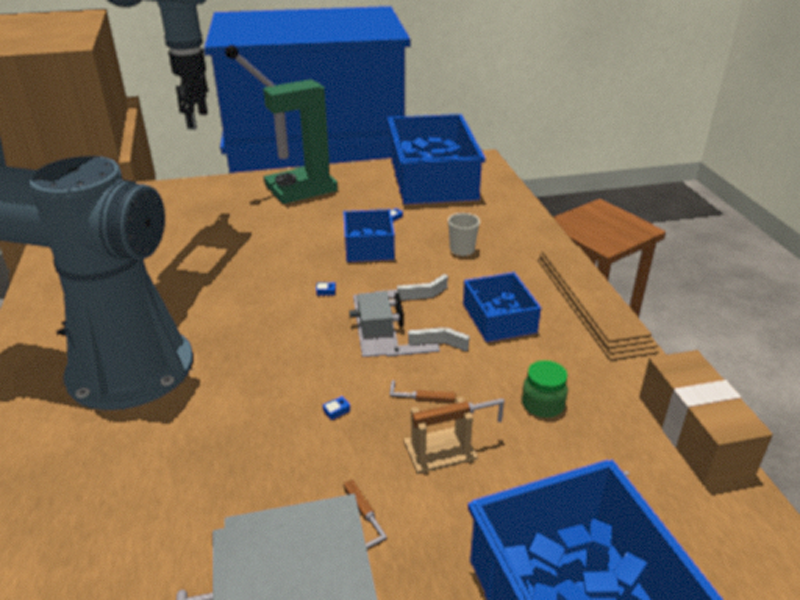

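Top view (800x600 px): the tray is at (420,223), mouth-side of the dock (403,340). The side bin is at (237,330), the cup at (271,218) and the jar at (553,226).
Hook candidates: (605,325) on the wooden rest, (520,335) lying on the bench, and (650,412) lying on the bench. The one on the rest is the largest and sits where the task says, so it fits the description. I'll confirm it in a crop.

```bash
cat > h.py <<'E'
import numpy as np, cv2
from bench import ctrl, imaging
def proj(n,P):
    i=imaging.camera_info(n); T=np.linalg.inv(i["T"]); p=np.atleast_2d(P)@T[:3,:3].T+T[:3,3]
    p=p*[1,-1,-1]; q=p@i["K"].T; return q[:,:2]/q[:,2:]
def back(n,uv,z):
    i=imaging.camera_info(n); uv=np.atleast_2d(uv).astype(float)
    r=np.c_[uv,np.ones(len(uv))]@np.linalg.inv(i["K"]).T*[1,-1,-1]@i["T"][:3,:3].T
    o=i["T"][:3,3]; return o+r*((z-o[2])/r[:,2])[:,None]
def frame(x,y,a,P): # planar pose -> world
    P=np.atleast_2d(P).astype(float); c,s=np.cos(a),np.sin(a)
    return np.c_[x+c*P[:,0]-s*P[:,1], y+s*P[:,0]+c*P[:,1], P[:,2]]
def crop(im,c0,r0,w,h,s,f):
    cv2.imwrite(f,cv2.resize(im[r0:r0+h,c0:c0+w,::-1],None,fx=s,fy=s,interpolation=cv2.INTER_CUBIC))
E
python3 - <<'E'
from h import *
im=np.load("pics/top0.npy"); print(imaging.camera_info("top").keys())
a=cv2.resize(im[115:245,215:300,::-1],None,fx=4.6,fy=4.6,interpolation=cv2.INTER_CUBIC)
b=cv2.resize(im[160:245,350:410,::-1],None,fx=6.5,fy=6.5,interpolation=cv2.INTER_CUBIC)
c=np.zeros((598,800,3),np.uint8); c[:a.shape[0],:a.shape[1]]=a; c[:b.shape[0],400:400+b.shape[1]]=b
cv2.imwrite("pics/crop1.png",c); print(a.shape,b.shape)
s=np.load("pics/side0.npy"); crop(s,225,160,140,150,4,"pics/crop2.png")
E
```

```text
dict_keys(['K', 'T'])
(598, 391, 3) (552, 390, 3)
```

View pics/crop1.png

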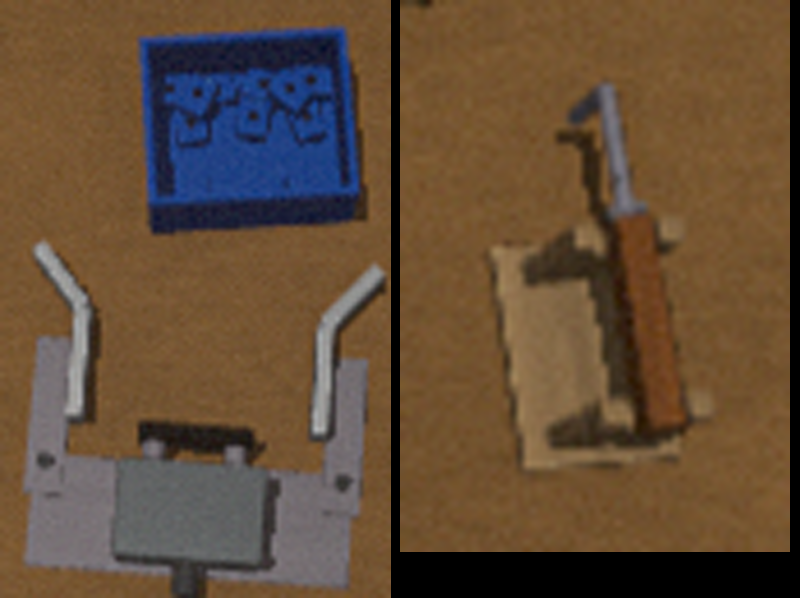

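View pics/crop2.png

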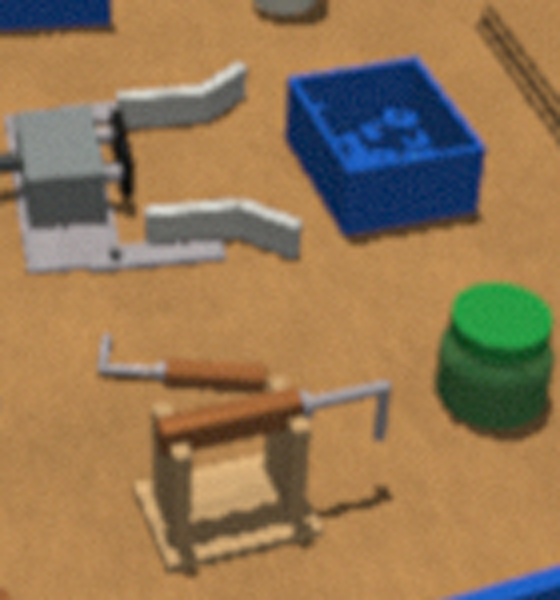

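The crops confirm the largest hook: handle on the rest at crop (648,320), bend at (605,90), tip at (577,118). Next I fit the poses from the corners.

```bash
cat >> h.py <<'E'
from scipy.optimize import least_squares
L=lambda p:np.array(p)/4.6+[215,115]-.4
R=lambda p:(np.array(p)-[400,0])/6.5+[350,160]-.4
S=lambda p:np.array(p)/4+[225,160]-.4
def fit(obs,x0):
    def f(v):
        return np.concatenate([(proj(n,frame(*v,P))[0]-uv) for n,P,uv in obs])
    r=least_squares(f,x0,loss="soft_l1"); return r.x, np.round(r.fun.reshape(-1,2),1)
E
python3 - <<'E'
from h import *
t=[("top",(.055,.065,.06),L((143,40))),("top",(.055,-.065,.06),L((345,30))),("top",(-.055,-.065,.06),L((357,193))),("top",(-.055,.065,.06),L((150,203))),
 ("side",(-.055,.065,.06),S((288,78))),("side",(.055,.065,.06),S((417,57))),("side",(.055,-.065,.06),S((484,150))),("side",(-.055,-.065,.06),S((350,172)))]
print("tray",*fit(t,[.6,0,0]))
d=[("top",(.03,.045,.045),L((117,460))),("top",(.03,-.045,.045),L((272,468))),("top",(-.03,.045,.045),L((113,555))),("top",(-.03,-.045,.045),L((266,568))),
 ("top",(.125,.071,.03),L((90,308))),("top",(.055,.071,.03),L((83,415))),("top",(.125,-.071,.03),L((321,325))),("top",(.055,-.071,.03),L((313,437)))]
print("dock",*fit(d,[.4,0,0]))
h=[("top",(.045,.008,.091),R((612,215))),("top",(.045,-.008,.091),R((652,211))),("top",(-.045,-.008,.091),R((687,420))),("top",(-.045,.008,.091),R((643,428))),
 ("top",(.1,0,.082),R((605,90))),("top",(.1,0,.035),R((577,118))),("side",(.1,0,.082),S((386,386))),("side",(.1,0,.035),S((380,438)))]
print("hook",*fit(h,[.4,-.3,0]))
print("pad top edge, z47:",back("top",[L((140,425)),L((258,432))],.047))
print("cup",back("top",np.array([[271,200+17]])*.64,.075),"jar",back("top",np.array([[555,222]])*.64,.07))
E
```

```text
tray [ 0.7035591  -0.00782513  0.04654555] [[-0.3 -0.2]
 [ 0.7 -0.3]
 [ 1.   0.4]
 [ 0.   0.6]
 [-0.  -0.7]
 [ 0.2 -0.6]
 [ 0.7 -0.9]
 [-0.6 -0.4]]
dock [ 0.45849258  0.03059471 -0.08125606] [[ 0.8 -0.6]
 [-0.4  0. ]
 [-0.1  0.4]
 [-0.5 -0.1]
 [ 0.5  0.1]
 [-0.1  0.7]
 [-0.2 -0.1]
 [ 0.2 -0.4]]
hook [ 0.4955313  -0.31970304  0.0538098 ] [[ 0.4 -0.4]
 [ 0.2 -0.1]
 [-0.4  1. ]
 [ 0.3  0.1]
 [ 0.6 -0. ]
 [-0.4  0.2]
 [ 0.2 -1. ]
 [ 0.2 -0.2]]
pad top edge, z47: [[ 0.51136682  0.06131963  0.047     ]
 [ 0.50651783 -0.00980345  0.047     ]]
cup [[0.7026506  0.26177539 0.075     ]] jar [[ 0.6913203  -0.25102221  0.07      ]]
```

```bash
cat > go.py <<'E'
# work out shift (cm, tool axes) and roll (deg) to world x y z yaw(of tool x, rad)
import sys; from h import *
from scipy.spatial.transform import Rotation as Ro
def st():
    o=ctrl.get_obs(); R=Ro.from_quat(np.roll(o["eef_rot"],-1)).as_matrix()
    return o,R,np.arctan2(R[1,0],R[0,0])
def to(x,y,z,yaw):
    o,R,w=st(); d=R.T@(np.array([x,y,z])-o["eef_pos"])*100
    print("shift cm",d.round(2),"roll",round(-np.degrees((yaw-w+np.pi)%(2*np.pi)-np.pi),2))
if __name__=="__main__":
    o,R,w=st(); print(round(o["time_s"],2),o["eef_pos"].round(4),"yaw",round(w,4),"tilt",R[:,2].round(3),"F",np.round(o["wrist_force"],2),"open",round(o["opening"],3),"q",np.round(o["q"],2))
    if len(sys.argv)>1: to(*map(float,sys.argv[1:]))
E
python3 go.py 0.4955 -0.3197 0.17 3.1954
```

```text
0.1 [0.153  0.5538 0.2524] yaw 2.8718 tilt [-0.001 -0.001 -1.   ] F [-1.01 -0.09  0.4 ] open 1.002 q [ 1.09  0.18  1.61  0.    1.35 -0.21]
shift cm [-56.29 -75.04   8.35] roll -18.54
```

```bash
python3 -m pendant '[[-2,-2.7,0,-2],[-4.2,-5.6,0,-4],[-6.6,-8.8,0,-6],[-9,-12,0,-8],[-11.4,-15.2,0,-10],[-13.8,-18.4,0,-12],[-16.2,-21.6,0,-14],[-18.6,-24.8,0,-16],[-21,-28,0,-18.5],[-23.4,-31.2,0,-18.5],[-25.8,-34.4,0,-18.5],[-28.2,-37.6,0,-18.5]]' 1; python3 go.py 0.4955 -0.3197 0.17 3.1954
```

```text
time_s: 1.1
eef_pos: [0.3248, 0.1149, 0.2533]
eef_rot: [0.0, -0.027, 1.0, 0.0]
wrist_force: [1.7, -0.0, 0.2]
opening: 1.004
grasp_force: 0.0
1.1 [0.3248 0.1149 0.2533] yaw -3.0881 tilt [ 0.001  0.    -1.   ] F [ 1.68 -0.03  0.2 ] open 1.004 q [-0.01 -0.4   2.13  0.    1.41 -1.63]
shift cm [-14.72 -44.31   8.34] roll -0.02
```

```bash
python3 -m pendant '[[-1.2,-3.7,0.6,0],[-2.5,-7.4,1.2,0],[-3.7,-11.1,2,0],[-4.9,-14.8,3,0],[-6.2,-18.5,4,0],[-7.4,-22.2,5,0],[-8.6,-25.9,6,0],[-9.9,-29.6,7,0],[-11.1,-33.3,7.6,0],[-12.3,-37,8,0],[-13.5,-40.7,8.3,0],[-14.7,-44.3,8.3,0]]'; python3 -m pendant '[[0,0,0,0],[0,0,0,0]]'; python3 go.py 0.4955 -0.3197 0.083 3.1954; python3 - <<'E'
from h import *
im=imaging.camera("top"); s=imaging.camera("side")
a=cv2.resize(im[150:250,340:420,::-1],None,fx=5,fy=5); b=cv2.resize(s[200:325,210:310,::-1],(400,500)); cv2.imwrite("pics/hov.png",np.hstack([a,b]))
E
```

```text
time_s: 2.1
eef_pos: [0.4948, -0.3194, 0.1686]
eef_rot: [-0.001, -0.026, 1.0, 0.001]
wrist_force: [-0.5, -0.0, 0.2]
opening: 0.999
grasp_force: 0.0
time_s: 2.27
eef_pos: [0.4948, -0.3194, 0.1691]
eef_rot: [-0.001, -0.025, 1.0, 0.001]
wrist_force: [0.5, 0.5, -0.8]
opening: 0.999
grasp_force: 0.0
2.27 [ 0.4948 -0.3194  0.1691] yaw -3.0909 tilt [-0.001  0.001 -1.   ] F [ 0.5   0.53 -0.77] open 0.999 q [-0.77  0.3   1.64  0.    1.2  -2.4 ]
shift cm [-0.07 -0.04  8.61] roll -0.18
```

View pics/hov.png

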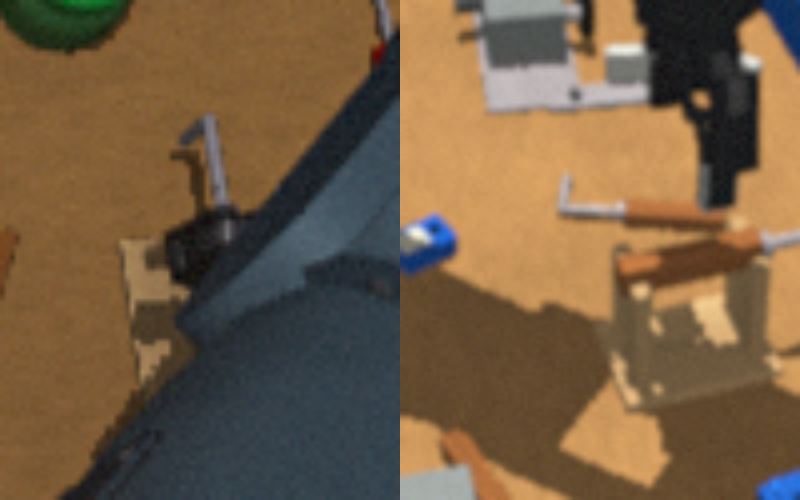

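The fingers hover over the handle, aligned with it (handle in the side crop at (690,255), fingers at (715,190)). Now I descend and grip.

```bash
python3 -m pendant '[[0,0,2,0],[0,0,4.5,0],[0,0,6.5,0],[0,0,7.8,0],[0,0,8.5,0],[0,0,8.6,0],[0,0,8.6,0]]'; python3 -m pendant '[[0,0,0,0],[0,0,0,0],[0,0,0,0],[0,0,0,0],[0,0,0,0],[0,0,0,0],[0,0,0,0],[0,0,0,0]]' 0;python3 go.py
```

```text
time_s: 2.95
eef_pos: [0.4954, -0.3176, 0.0848]
eef_rot: [0.0, -0.027, 1.0, -0.0]
wrist_force: [-0.6, -0.5, -0.1]
opening: 0.998
grasp_force: 0.0
time_s: 3.62
eef_pos: [0.4954, -0.3184, 0.0849]
eef_rot: [0.0, -0.027, 1.0, -0.0]
wrist_force: [-0.6, -0.4, 4.7]
opening: 0.175
grasp_force: 58.9
3.62 [ 0.4954 -0.3184  0.0849] yaw -3.0886 tilt [ 0.001 -0.001 -1.   ] F [-0.65 -0.4   4.69] open 0.175 q [-0.77  0.41  1.69 -0.    1.04 -2.4 ]
```

```bash
python3 -m pendant '[[0,0,-0.5,0],[0,0,-1.5,0],[0,0,-3,0],[0,0,-5,0],[0,0,-7,0],[0,0,-8.3,0],[0,0,-8.5,0],[0,0,-8.5,0]]'; python3 go.py 0.568 -0.0014 0.17 3.0604
```

```text
time_s: 4.28
eef_pos: [0.4955, -0.3181, 0.1703]
eef_rot: [0.001, -0.027, 1.0, -0.001]
wrist_force: [-0.9, 0.3, -1.3]
opening: 0.175
grasp_force: 59.0
4.28 [ 0.4955 -0.3181  0.1703] yaw -3.0885 tilt [ 0.001 -0.001 -1.   ] F [-0.87  0.31 -1.27] open 0.175 q [-0.77  0.3   1.65  0.    1.2  -2.4 ]
shift cm [-8.920e+00  3.124e+01  1.000e-02] roll 7.7
```

```bash
python3 -m pendant '[[-0.5,1.7,0,0.5],[-1.3,4.5,0,1.5],[-2.2,7.7,0,2.5],[-3.1,10.9,0,3.5],[-4,14.1,0,4.5],[-4.9,17.3,0,5.5],[-5.8,20.5,0,6.5],[-6.8,23.7,0,7.2],[-7.7,26.9,0,7.7],[-8.5,29.6,0,7.7],[-8.9,31,0,7.7],[-8.9,31.2,0,7.7]]'; python3 -m pendant '[[0,0,0,0],[0,0,0,0]]';python3 go.py 0.568 -0.0014 0.082 3.0604;  python3 - <<'E'
from h import *
im=imaging.camera("top"); s=imaging.camera("side")
a=cv2.resize(im[110:235,210:310,::-1],(400,500)); b=cv2.resize(s[150:275,270:370,::-1],(400,500)); cv2.imwrite("pics/over.png",np.hstack([a,b]))
E
```

```text
time_s: 5.28
eef_pos: [0.5666, 0.0016, 0.1675]
eef_rot: [-0.001, 0.039, 0.999, 0.001]
wrist_force: [-0.1, 0.7, -0.5]
opening: 0.18
grasp_force: 59.1
time_s: 5.45
eef_pos: [0.5667, -0.002, 0.1682]
eef_rot: [-0.001, 0.041, 0.999, -0.0]
wrist_force: [1.4, -0.1, -1.3]
opening: 0.176
grasp_force: 59.1
5.45 [ 0.5667 -0.002   0.1682] yaw 3.0604 tilt [-0.002 -0.    -1.   ] F [ 1.36 -0.14 -1.34] open 0.176 q [-0.21  0.25  1.7  -0.    1.19 -1.7 ]
shift cm [-0.14  0.08  8.62] roll -0.0
```

View pics/over.png

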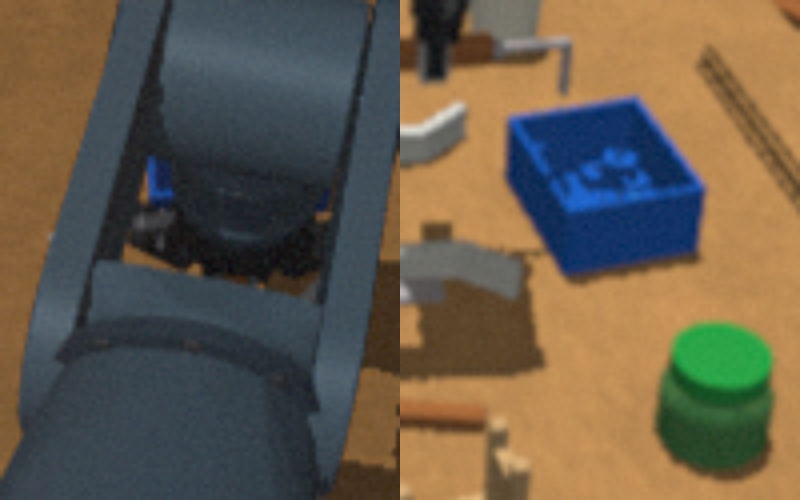

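Top view is blocked by the arm. In the side view the tip is at crop (565,93), over the tray. I check this against the projection.

```bash
python3 -c "
from h import *
p=proj('side',[[.6664,-.0101,.118],[.6664,-.0101,.033]]);print((p-[270,150])*4+[400,0])
p=proj('side',frame(.7036,-.0078,.0465,[[-.05,-.021,.06],[-.05,.021,.06],[-.005,.021,.03],[-.005,-.021,.03]]));print((p-[270,150])*4+[400,0])"
python3 -m pendant '[[-0.1,0.1,1.5,0],[-0.1,0.1,3,0],[-0.1,0.1,4.5,0],[-0.1,0.1,5.5,0],[-0.1,0.1,5.5,0]]'; python3 - <<'E'
from h import *
s=imaging.camera("side"); cv2.imwrite("pics/in.png",cv2.resize(s[150:250,270:370,::-1],(600,600),interpolation=cv2.INTER_CUBIC))
E
```

```text
[[562.36939848  91.99067272]
 [555.16378601 185.10344701]]
[[551.19650451 173.9409649 ]
 [531.74240896 143.28221852]
 [583.82892753 166.10956215]
 [604.15072463 196.71149012]]
time_s: 5.97
eef_pos: [0.5667, -0.0014, 0.1118]
eef_rot: [-0.002, 0.041, 0.999, 0.0]
wrist_force: [-0.7, -0.8, -2.6]
opening: 0.176
grasp_force: 59.1
```

View pics/in.png

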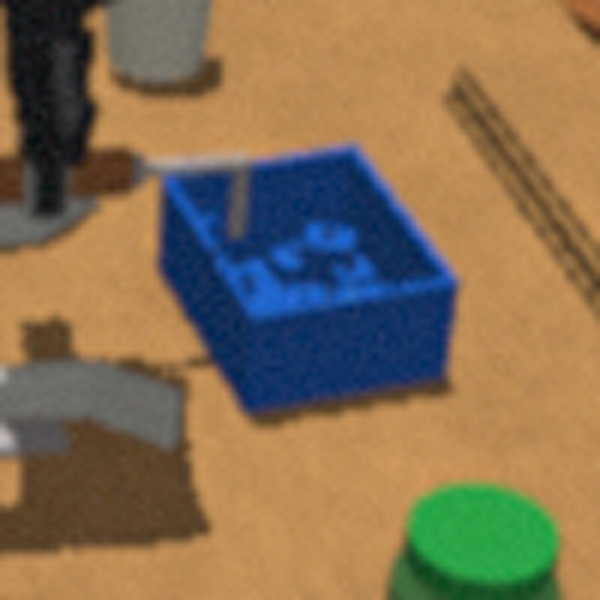

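Tip is inside the pocket, at picture (237,237), behind the near wall. I lower it the rest of the way and take up the slack.

```bash
python3 -m pendant '[[0,0,1,0],[0,0,2,0],[0,0,2.8,0],[0,0,2.8,0],[0.3,0,2.8,0],[0.6,0,2.8,0],[0.8,0,2.8,0],[1,0.1,2.8,0],[1.2,0.1,2.8,0],[1.4,0.2,2.8,0]]'; cat > d.py <<'E'
from go import *
o,R,w=st(); c,s=np.cos(-.0813),np.sin(-.0813); t=o["eef_pos"][:2]+.1*np.array([np.cos(w-np.pi),np.sin(w-np.pi)])-[.4585,.0306]
f=np.array(o["wrist_force"]); print("t",round(o["time_s"],2),"tip dock mm",(np.array([c*t[0]+s*t[1],-s*t[0]+c*t[1]])*1e3).round(1),"z",o["eef_pos"][2].round(4),"F dock",round(c*f[0]+s*f[1],2),round(-s*f[0]+c*f[1],2),round(f[2],2),"yaw",round(w-np.pi+.0813,4))
E
python3 d.py
```

```text
time_s: 6.85
eef_pos: [0.5554, 0.0022, 0.0869]
eef_rot: [0.001, 0.041, 0.999, -0.0]
wrist_force: [2.4, -1.6, -2.4]
opening: 0.174
grasp_force: 58.9
t 6.85 tip dock mm [198.9 -20.4] z 0.0869 F dock 2.51 -1.4 -2.36 yaw -0.0001
```

```bash
python3 -m pendant '[[0.2,0.1,0.2,0],[0.5,0.2,0.4,0],[0.8,0.3,0.4,0],[1.1,0.4,0.4,0],[1.4,0.5,0.4,0],[1.7,0.6,0.4,0]]'; python3 d.py;python3 -m pendant '[[0.3,0.1,0,0],[0.6,0.2,0,0],[0.9,0.3,0,0],[1.2,0.4,0,0],[1.5,0.5,0,0],[1.8,0.6,0,0]]'; python3 d.py; python3 - <<'E'
from h import *
s=imaging.camera("side"); cv2.imwrite("pics/drag.png",cv2.resize(s[150:250,250:350,::-1],(600,600),interpolation=cv2.INTER_CUBIC))
E
```

```text
time_s: 7.35
eef_pos: [0.5385, 0.0098, 0.0827]
eef_rot: [0.001, 0.041, 0.999, -0.0]
wrist_force: [3.6, 0.2, 0.0]
opening: 0.176
grasp_force: 59.4
t 7.35 tip dock mm [181.5 -14.3] z 0.0827 F dock 3.57 0.46 0.0 yaw -0.0001
time_s: 7.85
eef_pos: [0.5206, 0.0173, 0.0823]
eef_rot: [0.0, 0.041, 0.999, -0.0]
wrist_force: [4.2, -1.4, 0.1]
opening: 0.176
grasp_force: 59.4
t 7.85 tip dock mm [162.9  -8.2] z 0.0823 F dock 4.34 -1.1 0.07 yaw 0.0
```

View pics/drag.png

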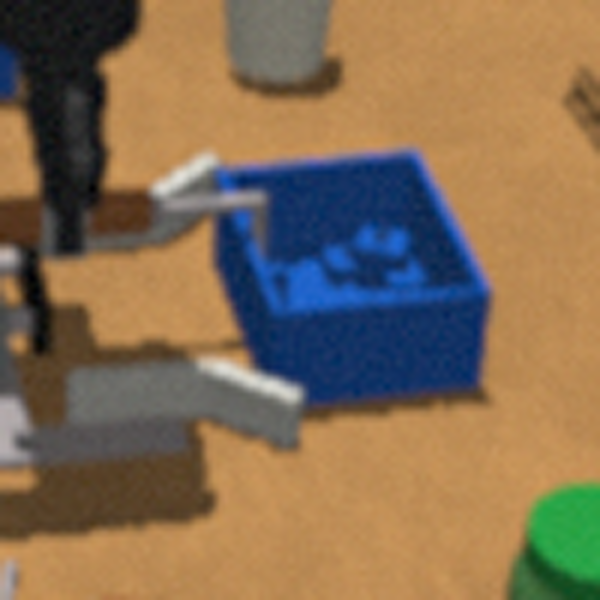

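Tray follows the hook and its near end is entering the flare. Rim corners in the picture: (215,168), (417,152), (490,290), (272,312).

```bash
python3 - <<'E'
from h import *
Q=lambda p:np.array(p)/6+[250,150]-.4
o=[("side",(-.055,.065,.06),Q((215,168))),("side",(.055,.065,.06),Q((417,152))),("side",(.055,-.065,.06),Q((490,290))),("side",(-.055,-.065,.06),Q((272,312)))]
v,r=fit(o,[.66,0,0]); print(v,r.tolist())
c,s=np.cos(-.0813),np.sin(-.0813);d=v[:2]-[.4585,.0306];print("dock",c*d[0]+s*d[1],-s*d[0]+c*d[1],v[2]+.0813)
E
```

```text
[ 0.66371386 -0.00103811 -0.05970075] [[-0.1, -0.0], [0.1, -0.5], [-0.0, 0.2], [-0.0, 0.2]]
dock 0.20710538054819913 -0.01486809166982304 0.02159925392963815
```

```bash
python3 -m pendant '[[0.1,0.3,0,0],[0.2,0.6,0,0],[0.4,0.9,0,0],[0.6,1.2,0,0]]'; python3 d.py;python3 -m pendant '[[0.2,0.1,0,0],[0.4,0.2,0,0],[0.6,0.2,0,0],[0.8,0.2,0,0]]'; python3 d.py;python3 -m pendant '[[0.2,0,0,0],[0.4,0,0,0],[0.6,0,0,0],[0.8,0,0,0]]'; python3 d.py
```

```text
time_s: 8.23
eef_pos: [0.5152, 0.0301, 0.0819]
eef_rot: [-0.001, 0.041, 0.999, 0.0]
wrist_force: [3.4, -1.5, -0.9]
opening: 0.173
grasp_force: 59.1
t 8.23 tip dock mm [156.5   4.1] z 0.0819 F dock 3.46 -1.21 -0.86 yaw 0.0
time_s: 8.57
eef_pos: [0.5075, 0.0326, 0.0821]
eef_rot: [-0.0, 0.04, 0.999, 0.0]
wrist_force: [3.2, -0.6, -1.9]
opening: 0.177
grasp_force: 58.9
t 8.57 tip dock mm [148.6   6. ] z 0.0821 F dock 3.26 -0.36 -1.91 yaw 0.0003
time_s: 8.9
eef_pos: [0.4997, 0.033, 0.0822]
eef_rot: [-0.0, 0.041, 0.999, 0.0]
wrist_force: [1.0, -0.3, -3.2]
opening: 0.177
grasp_force: 58.9
t 8.9 tip dock mm [140.9   5.7] z 0.0822 F dock 0.99 -0.18 -3.21 yaw -0.0001
```

```bash
python3 -m pendant '[[0.2,0,0,0],[0.4,0,0,0],[0.6,0,0,0]]'; python3 d.py;python3 -m pendant '[[0.2,0,0,0],[0.4,0,0,0],[0.6,0,0,0]]'; python3 d.py; python3 - <<'E'
from h import *
s=imaging.camera("side"); cv2.imwrite("pics/drag2.png",cv2.resize(s[150:250,240:340,::-1],(600,600),interpolation=cv2.INTER_CUBIC))
E
```

```text
time_s: 9.15
eef_pos: [0.494, 0.0334, 0.0824]
eef_rot: [0.0, 0.041, 0.999, -0.0]
wrist_force: [3.6, -1.2, -2.0]
opening: 0.178
grasp_force: 58.9
t 9.15 tip dock mm [135.2   5.7] z 0.0824 F dock 3.67 -0.93 -2.04 yaw -0.0
time_s: 9.4
eef_pos: [0.488, 0.0339, 0.0824]
eef_rot: [0.0, 0.041, 0.999, -0.0]
wrist_force: [3.3, -1.0, -2.9]
opening: 0.179
grasp_force: 58.9
t 9.4 tip dock mm [129.2   5.7] z 0.0824 F dock 3.33 -0.77 -2.87 yaw -0.0
```

View pics/drag2.png

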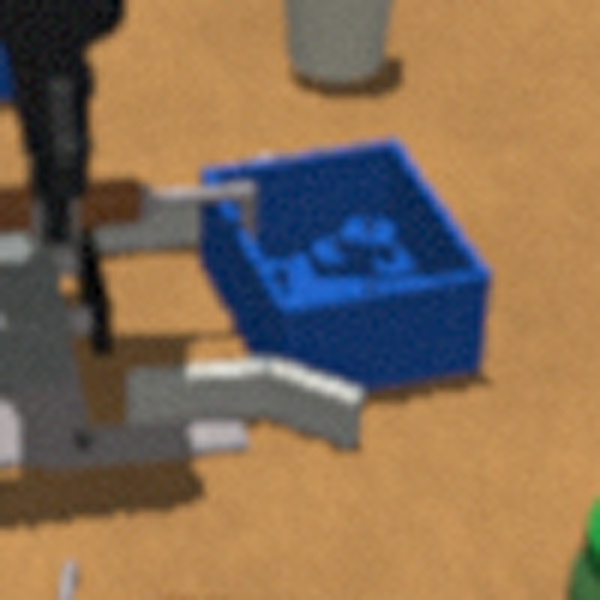

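Tray is in the flare with its near end at the mouth. Rim corners: (203,172), (397,143), (490,272), (288,308).

```bash
python3 - <<'E'
from h import *
Q=lambda p:np.array(p)/6+[240,150]-.4
o=[("side",(-.055,.065,.06),Q((203,172))),("side",(.055,.065,.06),Q((397,143))),("side",(.055,-.065,.06),Q((490,272))),("side",(-.055,-.065,.06),Q((288,308)))]
v,r=fit(o,[.63,0,0]); print(v,r.tolist())
c,s=np.cos(-.0813),np.sin(-.0813);d=v[:2]-[.4585,.0306];print("dock",c*d[0]+s*d[1],-s*d[0]+c*d[1],v[2]+.0813)
E
```

```text
[0.63391194 0.01232455 0.0670489 ] [[-0.3, -0.3], [0.0, -1.0], [0.7, 0.2], [-0.4, 0.6]]
dock 0.1763167044761316 -0.003969800979747463 0.14834889982976857
```

Tray has turned +0.15 rad because the tip sits against the +y rib. I move the tip to the pocket's -y side to turn it back.

```bash
python3 -m pendant '[[-0.4,-0.3,0,0],[-0.4,-0.8,0,0],[-0.3,-1.4,0,0],[-0.2,-2,0,0],[-0.2,-2.2,0,0]]'; python3 d.py;python3 -m pendant '[[0.2,0,0,0],[0.4,0,0,0],[0.6,0,0,0],[0.8,0,0,0]]'; python3 d.py;python3 -m pendant '[[0.2,0,0,0],[0.4,0,0,0],[0.6,0,0,0]]'; python3 d.py
python3 - <<'E'
from h import *
# automatic rim fit: maximise edge gradient along rim outer top lines is overkill; save frame for fit by mask
np.save("pics/s3.npy",imaging.camera("side"))
E
```

```text
time_s: 9.87
eef_pos: [0.4886, 0.011, 0.0824]
eef_rot: [0.0, 0.041, 0.999, 0.0]
wrist_force: [3.3, 2.9, -2.4]
opening: 0.18
grasp_force: 59.1
t 9.87 tip dock mm [131.6 -17.1] z 0.0824 F dock 3.07 3.13 -2.45 yaw -0.0006
time_s: 10.2
eef_pos: [0.4807, 0.0124, 0.0826]
eef_rot: [0.001, 0.041, 0.999, -0.0]
wrist_force: [4.8, -0.9, -2.0]
opening: 0.176
grasp_force: 58.9
t 10.2 tip dock mm [123.6 -16.4] z 0.0826 F dock 4.86 -0.49 -2.02 yaw -0.0
time_s: 10.45
eef_pos: [0.4742, 0.0131, 0.0824]
eef_rot: [0.0, 0.041, 0.999, 0.0]
wrist_force: [6.4, -1.0, -1.8]
opening: 0.18
grasp_force: 59.0
t 10.45 tip dock mm [117.1 -16.1] z 0.0824 F dock 6.43 -0.45 -1.8 yaw 0.0002
```

```bash
cat > tf.py <<'E'
from h import *
from scipy.optimize import minimize
import sys
def trayfit(im,x0):
    c0,r0,w,h=255,150,90,85; k=4
    roi=cv2.resize(im[r0:r0+h,c0:c0+w],None,fx=k,fy=k,interpolation=cv2.INTER_CUBIC).astype(int)
    blue=((roi[...,2]-roi[...,0]>25)&(roi[...,2]-roi[...,1]>12)).astype(np.uint8)
    b=np.array([(x,y) for x in(-.055,.055) for y in(-.065,.065)])
    def poly(v,zs):
        P=np.vstack([np.c_[b,np.full(4,z)] for z in zs]); uv=(proj("side",frame(*v,P))+.5-[c0,r0])*k*16
        m=np.zeros(blue.shape,np.uint8); cv2.fillConvexPoly(m,cv2.convexHull(np.round(uv).astype(np.int32)),1,cv2.LINE_8,4); return m
    def cost(v):
        v=[v[0],v[1],v[2]*.1-.0813] ; A=poly(v,(.035,.06)); B=poly(v,(0,.06))
        return float((A&(1-blue)).sum()+(blue&(1-B)).sum()+.3*(B&(1-A)&(1-blue)).sum())
    x0=[x0[0],x0[1],0.]; best=None
    for yaw in(-1.,0.,1.):
        r=minimize(cost,[x0[0],x0[1],yaw],method="Nelder-Mead",options=dict(initial_simplex=np.array([x0[0],x0[1],yaw])+np.array([[0,0,0],[.015,0,0],[0,.015,0],[0,0,1.]]),maxiter=200))
        if best is None or r.fun<best.fun: best=r
    v=best.x; c,s=np.cos(-.0813),np.sin(-.0813); d=v[:2]-[.4585,.0306]
    print("tray dock mm",round(1e3*(c*d[0]+s*d[1]),1),round(1e3*(-s*d[0]+c*d[1]),1),"yaw",round(v[2]*.1,3),"cost",best.fun,"of",int(blue.sum()))
if __name__=="__main__":
    im=np.load(sys.argv[3]) if len(sys.argv)>3 else imaging.camera("side"); trayfit(im,[float(sys.argv[1]),float(sys.argv[2])])
E
python3 tf.py .7036 -.0078 pics/side0.npy; python3 tf.py .625 .01 pics/s3.npy
```

```text
tray dock mm 246.4 -20.3 yaw 0.128 cost 512.3 of 25644
tray dock mm 157.1 4.5 yaw 0.284 cost 1745.3 of 23737
```

Fit shows the tray turned to 0.28 rad, its -y corner held on the guide's start. I push the +y rib sideways to swing the near end back to centre.

```bash
python3 -m pendant '[[-0.1,0.4,0,0],[0.1,0.9,0,0],[0.3,1.4,0,0],[0.5,1.9,0,0],[0.6,2.3,0,0],[0.6,2.6,0,0]]'; python3 d.py;python3 -m pendant '[[0,0.2,0,0],[0,0.4,0,0],[0,0.6,0,0],[0,0.8,0,0]]'; python3 d.py;  python3 tf.py .612 .02
```

```text
time_s: 11.0
eef_pos: [0.4697, 0.0401, 0.082]
eef_rot: [-0.001, 0.04, 0.999, -0.0]
wrist_force: [-0.4, -3.3, -1.5]
opening: 0.174
grasp_force: 59.0
t 11.0 tip dock mm [110.4  10.4] z 0.082 F dock -0.1 -3.32 -1.53 yaw 0.0006
time_s: 11.33
eef_pos: [0.4712, 0.0474, 0.0823]
eef_rot: [-0.0, 0.041, 0.999, -0.0]
wrist_force: [0.6, -1.9, -2.4]
opening: 0.174
grasp_force: 59.0
t 11.33 tip dock mm [111.3  17.7] z 0.0823 F dock 0.72 -1.82 -2.44 yaw -0.0002
tray dock mm 155.9 9.1 yaw 0.23 cost 1489.4 of 23701
```

```bash
python3 -m pendant '[[0,0.2,0,0],[0,0.4,0,0],[0,0.6,0,0],[0,0.8,0,0]]'; python3 d.py;  python3 tf.py .612 .02; python3 -m pendant '[[-0.6,-0.4,0,0],[-0.7,-1,0,0],[-0.8,-1.8,0,0],[-0.8,-2.6,0,0],[-0.8,-3,0,0],[-0.5,-3,0,0],[-0.2,-3,0,0]]'; python3 d.py;  python3 tf.py .612 .02
```

```text
time_s: 11.72
eef_pos: [0.4714, 0.0532, 0.0823]
eef_rot: [-0.001, 0.042, 0.999, -0.002]
wrist_force: [-4.5, -16.7, 1.2]
opening: 0.178
grasp_force: 70.4
t 11.72 tip dock mm [111.   23.3] z 0.0823 F dock -3.1 -16.99 1.2 yaw -0.0021
tray dock mm 155.3 9.5 yaw 0.218 cost 1466.4 of 23661
time_s: 12.35
eef_pos: [0.4713, 0.0251, 0.0823]
eef_rot: [0.0, 0.041, 0.999, 0.0]
wrist_force: [3.1, -0.1, -2.1]
opening: 0.179
grasp_force: 58.9
t 12.35 tip dock mm [113.2  -4.5] z 0.0823 F dock 3.15 0.12 -2.09 yaw -0.0007
tray dock mm 155.0 9.2 yaw 0.194 cost 1629.9 of 23365
```

The 17 N sideways reading means the tray's left side is on the +y guide's elbow. I stop pushing and pull from the -y side of the pocket instead, which turns it back.

```bash
python3 -m pendant '[[-0.2,-0.4,0,0],[-0.2,-0.8,0,0],[0,-0.9,0,0],[0.2,-0.9,0,0],[0.4,-0.9,0,0]]'; python3 d.py;  python3 tf.py .612 .02; python3 -m pendant '[[0.2,0,0,0],[0.4,0,0,0],[0.6,0,0,0]]'; python3 d.py;  python3 tf.py .612 .02
```

```text
time_s: 12.82
eef_pos: [0.4669, 0.0165, 0.0824]
eef_rot: [0.001, 0.041, 0.999, -0.0]
wrist_force: [2.2, 0.7, -2.7]
opening: 0.177
grasp_force: 59.0
t 12.82 tip dock mm [109.5 -13.4] z 0.0824 F dock 2.09 0.84 -2.67 yaw -0.0002
tray dock mm 150.1 7.4 yaw 0.163 cost 1624.8 of 23022
time_s: 13.12
eef_pos: [0.4607, 0.0172, 0.0824]
eef_rot: [0.0, 0.041, 0.999, 0.0]
wrist_force: [3.8, 0.5, -2.5]
opening: 0.178
grasp_force: 59.1
t 13.12 tip dock mm [103.2 -13.2] z 0.0824 F dock 3.74 0.85 -2.51 yaw 0.0002
tray dock mm 144.7 6.6 yaw 0.117 cost 1598.3 of 22681
```

```bash
python3 -m pendant '[[0.2,0,0,0],[0.4,0,0,0],[0.6,0,0,0],[0.8,0,0,0]]'; python3 d.py;  python3 tf.py .6 .02; python3 -m pendant '[[0.2,0.1,0,0],[0.4,0.1,0,0],[0.6,0.2,0,0]]'; python3 d.py;  python3 tf.py .595 .02
```

```text
time_s: 13.5
eef_pos: [0.4526, 0.0178, 0.0824]
eef_rot: [0.0, 0.041, 0.999, -0.0]
wrist_force: [2.4, 1.4, -3.4]
opening: 0.177
grasp_force: 59.1
t 13.5 tip dock mm [ 95.2 -13.3] z 0.0824 F dock 2.27 1.55 -3.37 yaw 0.0
tray dock mm 137.1 4.9 yaw 0.099 cost 1661.8 of 22300
time_s: 13.8
eef_pos: [0.4467, 0.0201, 0.0823]
eef_rot: [0.0, 0.041, 0.999, -0.0]
wrist_force: [3.3, -0.9, -1.3]
opening: 0.18
grasp_force: 59.2
t 13.8 tip dock mm [ 89.1 -11.4] z 0.0823 F dock 3.32 -0.62 -1.34 yaw -0.0001
tray dock mm 131.9 3.9 yaw 0.05 cost 1669.6999999999998 of 21858
```

```bash
for i in 1; do python3 -m pendant '[[0.15,0.1,0,0],[0.3,0.1,0,0],[0.45,0.1,0,0],[0.6,0.2,0,0]]' >/dev/null; python3 d.py; python3 -m pendant '[[0.15,0,0,0],[0.3,0,0,0],[0.45,0,0,0],[0.6,0.1,0,0]]' >/dev/null;  python3 d.py; python3 -m pendant '[[0.15,0,0,0],[0.3,0.1,0,0],[0.4,0.1,0,0]]' >/dev/null;  python3 d.py; done;  python3 tf.py .58 .02
```

```text
t 14.18 tip dock mm [83.1 -9.4] z 0.0823 F dock 3.69 0.25 -2.5 yaw -0.0001
t 14.52 tip dock mm [77.1 -8.4] z 0.0823 F dock 2.81 -1.27 -2.22 yaw -0.0001
t 14.77 tip dock mm [73.1 -7.4] z 0.0823 F dock 3.24 -0.91 -2.16 yaw -0.0002
tray dock mm 117.5 1.5 yaw -0.059 cost 1752.7 of 20350
```

```bash
python3 -m pendant '[[0.1,0.4,0,0],[0.2,0.8,0,0],[0.3,0.9,0,0]]' >/dev/null; python3 d.py; python3 -m pendant '[[0.1,0,0,0],[0.2,0,0,0],[0.3,0,0,0]]' >/dev/null;  python3 d.py; python3 -m pendant '[[0.1,0,0,0],[0.2,0,0,0]]' >/dev/null;  python3 d.py;  python3 tf.py .565 .02
```

```text
t 15.07 tip dock mm [70.3  2.2] z 0.0824 F dock 3.69 -2.76 -1.07 yaw 0.0
t 15.32 tip dock mm [67.2  1.9] z 0.0824 F dock 3.57 0.1 -1.3 yaw 0.0003
t 15.48 tip dock mm [65.4  1.8] z 0.0824 F dock 5.17 0.66 -1.87 yaw 0.0001
tray dock mm 109.2 -1.6 yaw -0.106 cost 1757.8 of 19911
```

```bash
python3 -m pendant '[[-0.2,0.3,0,0],[-0.2,0.6,0,0],[-0.1,0.8,0,0],[0,0.8,0,0],[0,0.8,0,0]]' >/dev/null; python3 d.py; python3 -m pendant '[[0.05,0,0,0],[0.1,0,0,0]]' >/dev/null;  python3 d.py; python3 -m pendant '[[0.05,0,0,0],[0.1,0,0,0]]' >/dev/null;  python3 d.py;  python3 tf.py .565 .02
```

```text
t 15.95 tip dock mm [65.4  9.9] z 0.0823 F dock 4.22 0.17 -3.57 yaw 0.0004
t 16.12 tip dock mm [64.3  9.8] z 0.0823 F dock 4.42 0.55 -3.14 yaw 0.0001
t 16.28 tip dock mm [63.2  9.7] z 0.0823 F dock 3.2 0.28 -3.58 yaw -0.0
tray dock mm 106.5 1.4 yaw -0.035 cost 1760.8 of 20243
```

```bash
python3 -m pendant '[[0.05,-0.2,0,0],[0.1,-0.3,0,0]]' >/dev/null;  python3 d.py; python3 -m pendant '[[0.05,0,0,0],[0.1,0,0,0]]' >/dev/null;  python3 d.py;  python3 tf.py .56 .02
```

```text
t 16.5 tip dock mm [62.2  6.8] z 0.0824 F dock 3.91 1.75 -2.03 yaw 0.0002
t 16.67 tip dock mm [61.6  6.5] z 0.0825 F dock 7.09 1.01 -4.73 yaw -0.0003
tray dock mm 105.5 1.5 yaw -0.01 cost 1818.2 of 20163
```

```bash
for i in 1 2 3; do python3 -m pendant '[[0,0,0,0]]' >/dev/null;  python3 d.py; done; python3 -m pendant '[[0.03,0,0,0],[0.03,0,0,0]]' >/dev/null;  python3 d.py;python3 -m pendant '[[0,0,0,0]]' >/dev/null;  python3 d.py
```

```text
t 16.8 tip dock mm [61.6  6.6] z 0.0825 F dock 6.38 0.5 -3.21 yaw -0.0003
t 16.88 tip dock mm [61.6  6.6] z 0.0825 F dock 5.34 0.49 -3.04 yaw -0.0002
t 16.97 tip dock mm [61.6  6.6] z 0.0825 F dock 4.76 0.4 -3.12 yaw -0.0002
t 17.13 tip dock mm [61.6  6.6] z 0.0825 F dock 6.24 1.61 -4.15 yaw -0.0002
t 17.22 tip dock mm [61.5  6.6] z 0.0825 F dock 6.46 0.86 -4.47 yaw -0.0002
```

```bash
python3 -m pendant '[[0.04,0,0,0],[0.04,0,0,0],[0.04,0,0,0]]' >/dev/null;  python3 d.py;python3 -m pendant '[[0,0,0,0]]' >/dev/null;  python3 d.py; python3 -m pendant '[[0.03,0,0,0],[0.03,0,0,0],[0.03,0,0,0]]' >/dev/null;  python3 d.py;python3 -m pendant '[[0,0,0,0]]' >/dev/null;  python3 d.py
```

```text
t 17.47 tip dock mm [61.3  6.6] z 0.0825 F dock 6.3 0.78 -4.61 yaw -0.0002
t 17.55 tip dock mm [61.3  6.6] z 0.0825 F dock 6.2 1.17 -5.5 yaw -0.0002
t 17.8 tip dock mm [61.1  6.6] z 0.0825 F dock 7.21 0.94 -5.56 yaw -0.0002
t 17.88 tip dock mm [61.1  6.6] z 0.0826 F dock 7.59 1.38 -4.87 yaw -0.0002
```

```bash
python3 -m pendant '[[0.04,0,0,0],[0.04,0,0,0],[0.04,0,0,0]]' >/dev/null;  python3 d.py;python3 -m pendant '[[0,0,0,0]]' >/dev/null;  python3 d.py; python3 -m pendant '[[0.03,0,0,0],[0.03,0,0,0],[0.03,0,0,0]]' >/dev/null;  python3 d.py;python3 -m pendant '[[0,0,0,0]]' >/dev/null;  python3 d.py
```

```text
t 18.13 tip dock mm [60.9  6.6] z 0.0826 F dock 7.87 0.59 -5.92 yaw -0.0002
t 18.22 tip dock mm [60.9  6.6] z 0.0826 F dock 8.23 0.72 -5.59 yaw -0.0002
t 18.47 tip dock mm [60.8  6.6] z 0.0826 F dock 8.42 0.57 -5.72 yaw -0.0003
t 18.55 tip dock mm [60.8  6.6] z 0.0826 F dock 8.06 1.18 -6.8 yaw -0.0002
```

```bash
python3 -m pendant '[[0.05,0,0,0],[0.05,0,0,0],[0.05,0,0,0]]' >/dev/null;  python3 d.py;python3 -m pendant '[[0,0,0,0]]' >/dev/null;  python3 d.py; python3 -m pendant '[[0.04,0,0,0],[0.04,0,0,0],[0.04,0,0,0]]' >/dev/null;  python3 d.py;python3 -m pendant '[[0,0,0,0]]' >/dev/null;  python3 d.py;python3 -m pendant '[[0,0,0,0]]' >/dev/null;  python3 d.py
```

```text
t 18.8 tip dock mm [60.5  6.5] z 0.0829 F dock 7.26 0.67 -2.47 yaw -0.0003
t 18.88 tip dock mm [60.5  6.4] z 0.0829 F dock 7.35 1.12 -2.61 yaw -0.0004
t 19.13 tip dock mm [60.5  6.4] z 0.083 F dock 9.54 1.61 -4.59 yaw -0.0004
t 19.22 tip dock mm [60.5  6.4] z 0.083 F dock 8.73 1.0 -3.61 yaw -0.0004
t 19.3 tip dock mm [60.5  6.4] z 0.083 F dock 8.97 0.51 -3.88 yaw -0.0004
```

```bash
python3 -m pendant '[[0.04,0,0,0],[0.04,0,0,0],[0.04,0,0,0]]' >/dev/null;  python3 d.py; python3 -m pendant '[[0.03,0,0,0],[0.03,0,0,0],[0.03,0,0,0]]' >/dev/null;  python3 d.py;python3 -m pendant '[[0,0,0,0]]' >/dev/null;  python3 d.py;python3 -m pendant '[[0,0,0,0]]' >/dev/null;  python3 d.py
```

```text
t 19.55 tip dock mm [60.4  6.4] z 0.0831 F dock 10.21 1.43 -5.76 yaw -0.0005
t 19.8 tip dock mm [60.2  6.4] z 0.0831 F dock 10.59 0.68 -5.57 yaw -0.0005
t 19.88 tip dock mm [60.2  6.4] z 0.0831 F dock 10.67 1.06 -5.29 yaw -0.0005
t 19.97 tip dock mm [60.3  6.4] z 0.0831 F dock 10.58 -0.0 -5.36 yaw -0.0005
```

```bash
python3 -m pendant '[[0.03,0,0,0],[0.03,0,0,0],[0.03,0,0,0],[0.03,0,0,0],[0.03,0,0,0],[0.03,0,0,0]]' >/dev/null;  python3 d.py; python3 -m pendant '[[0,0,0,0],[0,0,0,0],[0,0,0,0],[0,0,0,0],[0,0,0,0]]' >/dev/null;  python3 d.py;python3 -m pendant '[[0,0,0,0],[0,0,0,0],[0,0,0,0],[0,0,0,0],[0,0,0,0]]' >/dev/null;  python3 d.py;python3 -m pendant '[[0,0,0,0],[0,0,0,0],[0,0,0,0],[0,0,0,0]]' >/dev/null;  python3 d.py; python3 go.py
```

```text
t 20.47 tip dock mm [60.1  6.4] z 0.0831 F dock 11.16 0.46 -5.99 yaw -0.0005
t 20.88 tip dock mm [60.1  6.4] z 0.0831 F dock 11.95 1.05 -6.4 yaw -0.0005
t 21.3 tip dock mm [60.1  6.3] z 0.0831 F dock 12.67 1.22 -7.05 yaw -0.0005
t 21.63 tip dock mm [60.1  6.3] z 0.0831 F dock 12.73 1.8 -6.67 yaw -0.0005
21.63 [0.4193 0.0402 0.0831] yaw 3.0598 tilt [ 0.006 -0.001 -1.   ] F [12.84  0.76 -6.67] open 0.173 q [-0.19  0.08  2.11  0.    0.94 -1.68]
```

Held at 10.2 to 12.7 N for over 2 s. I now ease off slowly so the tray stays against the pad.

```bash
python3 -m pendant '[[-0.02,0,0,0],[-0.04,0,0,0],[-0.06,0,0,0],[-0.08,0,0,0],[-0.1,0,0,0],[-0.12,0,0,0],[-0.14,0,0,0],[-0.16,0,0,0],[-0.18,0,0,0],[-0.2,0,0,0],[-0.22,0,0,0],[-0.24,0,0,0]]' >/dev/null;  python3 d.py;  python3 -m pendant '[[-0.02,0,0,0],[-0.04,0,0,0],[-0.06,0,0,0],[-0.08,0,0,0],[-0.1,0,0,0],[-0.12,0,0,0],[-0.14,0,0,0],[-0.16,0,0,0],[-0.18,0,0,0],[-0.2,0,0,0],[-0.22,0,0,0],[-0.24,0,0,0]]' >/dev/null;  python3 d.py; python3 tf.py .56 .02
```

```text
t 22.63 tip dock mm [60.7  6.5] z 0.0828 F dock 3.75 -0.58 0.41 yaw -0.0002
t 23.63 tip dock mm [61.7  6.8] z 0.0819 F dock 0.58 -0.18 -1.89 yaw 0.0001
tray dock mm 105.4 1.6 yaw -0.012 cost 1852.8 of 20147
```

```bash
python3 -m pendant '[[-0.1,0,0,0],[-0.3,0,0,0],[-0.5,-0.1,0,0],[-0.8,-0.2,0,0],[-0.8,-0.3,0,0],[-0.8,-0.3,0,0]]' >/dev/null;  python3 d.py; python3 tf.py .56 .02; python3 -m pendant '[[0,0,-0.5,0],[0,0,-1.5,0],[0,0,-3,0],[0,0,-4.5,0],[0,0,-6.5,0],[0,0,-8.3,0],[0,0,-8.8,0],[0,0,-8.8,0]]' >/dev/null;  python3 d.py; python3 tf.py .56 .02; python3 go.py .4954 -.3184 .17 3.1946;python3 - <<'E'
from h import *
s=imaging.camera("side"); cv2.imwrite("pics/rel.png",cv2.resize(s[150:250,240:340,::-1],(600,600),interpolation=cv2.INTER_CUBIC))
np.save("pics/rel.npy",s)
E
```

```text
t 24.18 tip dock mm [70.6  3.5] z 0.0823 F dock -0.25 0.03 -1.68 yaw -0.0002
tray dock mm 105.4 1.4 yaw -0.007 cost 2053.3 of 19939
t 24.9 tip dock mm [71.7  3.6] z 0.1724 F dock 0.37 -0.31 -1.53 yaw 0.0001
tray dock mm 105.5 1.5 yaw -0.01 cost 1434.3999999999999 of 20541
24.95 [0.4297 0.0367 0.171 ] yaw 3.0604 tilt [ 0.002 -0.    -1.   ] F [-0.44 -0.27 -2.79] open 0.179 q [-0.19 -0.05  2.03 -0.    1.16 -1.68]
shift cm [ -9.43 -34.86   0.13] roll -7.69
```

View pics/rel.png

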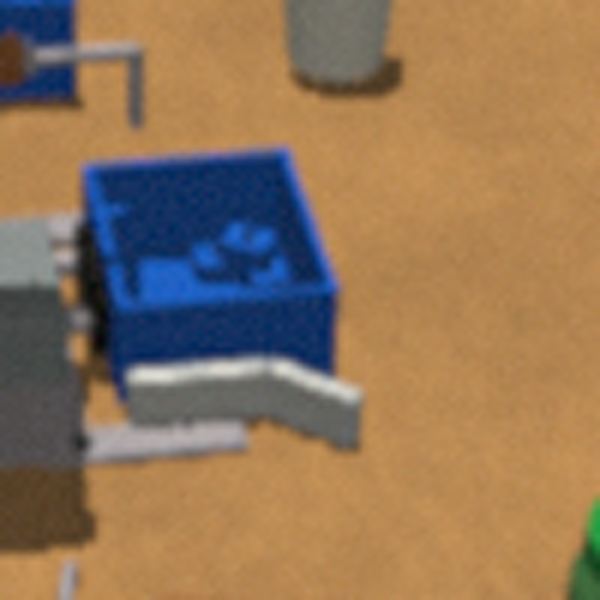

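Tray sits square against the pad (pad at picture (90,290)). The hook hangs free with its bend at (137,50). I check how it sits in the grip.

```bash
python3 - <<'E'
from h import *
P=frame(.4297,.0367,-.0812,[[.1,0,.166],[.1,0,.121],[.045,0,.166]])
print((proj("side",P)+.4-[240,150])*6)
s=np.radians(2); P=frame(.4297,.0367,-.0812,[[.1,0,.166+.0035],[.1-.0016,0,.121+.0035]]); print((proj("side",P)+.4-[240,150])*6)
E
```

```text
[[138.01585732  49.50569042]
 [137.61271283 127.67171505]
 [ 25.37076885  58.00500206]]
[[138.04787345  43.29805425]
 [134.4404697  121.95185646]]
```

```bash
python3 -m pendant '[[-0.5,-1.8,0,-0.5],[-1.3,-4.8,0,-1.5],[-2.2,-8.1,0,-2.5],[-3.1,-11.5,0,-3.5],[-4,-14.9,0,-4.5],[-4.9,-18.3,0,-5.5],[-5.8,-21.7,0,-6.2],[-6.7,-25,0,-7],[-7.6,-28.3,0,-7.7],[-8.5,-31.6,0,-7.7],[-9.2,-34,0,-7.7],[-9.4,-34.9,0,-7.7]]' >/dev/null; python3 -m pendant '[[0,0,0,0],[0,0,0,0],[0,0,0,0]]'>/dev/null; python3 go.py .4954 -.3184 .0849 3.1946
```

```text
26.25 [ 0.4941 -0.3169  0.1692] yaw -3.0877 tilt [-0.002  0.002 -1.   ] F [-0.6   0.44 -1.42] open 0.174 q [-0.77  0.3   1.65  0.    1.2  -2.4 ]
shift cm [-0.14 -0.18  8.43] roll 0.05
```

```bash
python3 -m pendant '[[-0.1,-0.1,1,0],[-0.1,-0.1,3,0],[-0.1,-0.1,5,0],[-0.1,-0.1,6.5,0],[-0.1,-0.1,7.3,0],[-0.1,-0.1,7.3,0],[-0.1,-0.1,7.3,0]]'>/dev/null; python3 go.py .4954 -.3184 .0849 3.1946
```

```text
26.83 [ 0.4957 -0.319   0.0971] yaw -3.0878 tilt [-0.001  0.001 -1.   ] F [ 0.79 -0.43 -0.93] open 0.176 q [-0.77  0.4   1.68  0.    1.07 -2.4 ]
shift cm [0.03 0.06 1.22] roll 0.05
```

```bash
python3 -m pendant '[[0,0,0.4,0],[0,0,0.8,0],[0,0,1.1,0],[0,0,1.2,0],[0,0,1.2,0]]'>/dev/null; python3 go.py .4954 -.3184 .0849 3.1946
```

```text
27.25 [ 0.4957 -0.3197  0.0853] yaw -3.0886 tilt [-0.  0. -1.] F [ 0.69  0.46 -1.15] open 0.174 q [-0.77  0.41  1.68  0.    1.04 -2.4 ]
shift cm [0.02 0.13 0.04] roll 0.0
```

```bash
python3 -m pendant '[[0,0,0.05,0],[0,0.05,0.05,0],[0,0.05,0.05,0]]'>/dev/null; python3 go.py; python3 -m pendant '[[0,0,0,0],[0,0,0,0],[0,0,0,0],[0,0,0,0],[0,0,0,0],[0,0,0,0],[0,0,0,0],[0,0,0,0]]' 1; python3 -m pendant '[[0,0,-1,0],[0,0,-3,0],[0,0,-6,0],[0,0,-9,0],[0,0,-12,0],[0,0,-15,0],[0,0,-16,0],[0,0,-16,0]]'; python3 -m pendant '[[0,-2,-2,0],[0,-5,-2,0],[0,-8,-2,0],[0,-11,-2,0],[0,-14,-2,0],[0,-15,-2,0],[0,-15,-2,0],[0,-15,-2,0]]'
python3 - <<'E'
from h import *
t=imaging.camera("top").astype(int); s=imaging.camera("side").astype(int); t0=np.load("pics/top0.npy").astype(int); s0=np.load("pics/side0.npy").astype(int)
for n,a,b,P in(("side",s,s0,[[.1,0,.08],[.1,0,.035],[0,0,.08],[-.045,0,.08],[.07,0,.08]]),("top",t,t0,[[.1,0,.08],[.1,0,.035],[0,0,.08],[-.045,0,.08],[.07,0,.08]])):
    for p in proj(n,frame(.4955,-.3197,.0538,P)):
        c,r=np.round(p).astype(int); d=np.abs(a-b)[r-4:r+5,c-4:c+5].mean(); print(n,c,r,round(d,1),end=" | ")
    c,r=np.round(proj(n,frame(.4955,-.3197,.0538,[[.03,0,.08]]))[0]).astype(int)
    A,B=[cv2.cvtColor(x[r-22:r+23,c-22:c+23].astype(np.uint8),cv2.COLOR_RGB2GRAY).astype(np.float32) for x in(a,b)]
    print("shift px",cv2.phaseCorrelate(A,B,cv2.createHanningWindow(A.shape[::-1],cv2.CV_32F)))
E
python3 go.py; python3 tf.py .56 .02
```

```text
27.5 [ 0.4959 -0.3195  0.0851] yaw -3.0886 tilt [ 0.001 -0.001 -1.   ] F [ 0.06 -0.73 -0.27] open 0.175 q [-0.77  0.41  1.68 -0.    1.04 -2.4 ]
time_s: 28.17
eef_pos: [0.4957, -0.3192, 0.0848]
eef_rot: [0.0, -0.027, 1.0, -0.0]
wrist_force: [-0.7, -0.1, -0.0]
opening: 1.0
grasp_force: 0.0
time_s: 28.83
eef_pos: [0.4972, -0.3206, 0.2493]
eef_rot: [0.003, -0.027, 1.0, -0.003]
wrist_force: [0.2, 0.1, 0.5]
opening: 1.0
grasp_force: 0.0
time_s: 29.5
eef_pos: [0.503, -0.4682, 0.2626]
eef_rot: [-0.001, -0.026, 1.0, 0.002]
wrist_force: [0.2, 0.1, -0.2]
opening: 1.002
grasp_force: 0.0
side 321 256 94.5 | side 320 269 38.1 | side 282 264 14.7 | side 264 267 16.4 | side 310 258 27.1 | shift px ((0.4303637949775414, 0.9082698121067381), 0.992635174739508)
top 381 174 9.6 | top 376 178 8.0 | top 387 209 14.3 | top 389 226 12.8 | top 383 184 16.8 | shift px ((0.8530523105496961, 0.6748061687830784), 1.02549927605523)
29.6 [ 0.5037 -0.4673  0.2638] yaw -3.0876 tilt [-0.001  0.002 -1.   ] F [-0.19  0.14  0.26] open 0.998 q [-0.92  0.42  1.28  0.    1.44 -2.55]
tray dock mm 104.7 1.7 yaw -0.018 cost 1990.8 of 20000
```

Picture budget is used up, so I move the arm clear and compare images numerically.

```bash
python3 -m pendant '[[1,-1,-2,0],[3,-2,-4,0],[6,-3,-6,0],[9,-4,-8,0],[12,-5,-10,0],[15,-6,-10,0],[18,-7,-10,0],[20,-8,-10,0],[22,-8,-10,0],[22,-8,-10,0],[22,-8,-10,0]]'
python3 - <<'E'
from h import *
t=imaging.camera("top").astype(int); s=imaging.camera("side").astype(int); t0=np.load("pics/top0.npy").astype(int); s0=np.load("pics/side0.npy").astype(int)
for n,a,b in(("side",s,s0),("top",t,t0)):
    c,r=np.round(proj(n,frame(.4955,-.3197,.0538,[[.03,0,.08]]))[0]).astype(int)
    f=lambda x,k=20:x[r-k:r+k+1,c-k:c+k+1].astype(np.uint8)
    A,B=[cv2.cvtColor(f(x),cv2.COLOR_RGB2GRAY).astype(np.float32) for x in(a,b)]
    print(n,"shift px",cv2.phaseCorrelate(A,B,cv2.createHanningWindow(A.shape[::-1],cv2.CV_32F)),"diff",np.abs(A-B).mean())
    # red-brown handle mask moments before/after
    for x in(b,a):
        y=f(x).astype(int); m=((y[...,0]-y[...,2]>55)&(y[...,0]-y[...,1]>35)).astype(np.uint8); k,l,stt,ce=cv2.connectedComponentsWithStats(m); j=1+stt[1:,4].argmax(); (q,e,ang)=cv2.minAreaRect(np.argwhere(l==j).astype(np.float32)); print("  handle",stt[j].tolist(),ce[j].round(2),round(ang,1),np.round(e,1))
    if n=="side":
        uv=np.round(proj(n,frame(.4955,-.3197,.0538,[[.1,0,.08],[.1,0,.05]]))).astype(int)
        for c2,r2 in uv: print("rod diff",np.abs(a-b)[r2-4:r2+5,c2-4:c2+5].mean().round(1))
E
python3 tf.py .56 .02
```

```text
time_s: 30.57
eef_pos: [0.288, -0.5599, 0.3652]
eef_rot: [0.0, -0.026, 1.0, -0.0]
wrist_force: [-0.1, -0.5, -0.1]
opening: 1.0
grasp_force: 0.0
side shift px ((0.5288994382438581, 0.7530220867922743), 1.0413778905515318) diff 20.067223
  handle [0, 0, 41, 27, 821] [18.4  10.15] 90.0 [40. 26.]
  handle [0, 0, 41, 26, 827] [18.28 10.07] 90.0 [40. 25.]
rod diff 18.1
rod diff 18.5
top shift px ((1.0971934037754103, 0.6358814437273139), 0.993338203901126) diff 7.169542
  handle [19, 13, 9, 28, 137] [22.8  27.58] 7.1 [27.2  6. ]
  handle [18, 11, 11, 30, 148] [21.76 26.55] 84.6 [ 9.9 29.3]
tray dock mm 105.4 2.0 yaw -0.0 cost 1377.1 of 20693
```

```bash
python3 - <<'E'
from h import *
t=imaging.camera("top"); t0=np.load("pics/top0.npy")
np.save("pics/t9.npy",t); np.save("pics/s9.npy",imaging.camera("side"))
for x in(t0,t):
    y=x[170:234,370:402].astype(int)
    print("\n".join("".join("H" if p[0]-p[2]>55 and p[0]-p[1]>35 else "r" if p[2]>p[0]-8 and p.sum()>170 else "w" if p[0]>135 else "#" if p.sum()<130 else "." for p in row) for row in y)); print()
E
```

```text
..........H.H.H..H..H..HH.....H.
....H....HH...........H.........
.................H.............H
...H....H..rr............H.H.HH.
..........rrr.H.....HHH........H
......H...rrr.....H.H...HH......
H.H........rr.........H.H.......
.H.HH......rr......H........H...
...HH......rrr..............H..H
.........H.rrr..H..H.H......H.H.
............rr.......H..........
H....##.#.H.rr.H..H....H........
........##..rr.H...........H.H..
.H...H..##..rr.HH...H.......H.HH
...H..H.##..rrr......H...HH.HH..
H.......##..rrr..........H.H..H.
H.......###..rr.HHHH.....H.H....
.......H##...rr.H....H......H...
.H.......#...rr........H.....H..
......H..#.H.rr.HH...........H..
.H...........rrr..............HH
...H.....##..rrrr..H............
.H...HH.H##..rrr...H....H..H....
...........#r...HHH.............
....H......##.HHHHH.w...........
HH.....ww...#.HHHHH.w....H......
.HH....ww...##HHHHH........H..H.
.......ww.w.##HHHHH.........HH..
............##HHHHH##......H....
.......###..##HHHHHH.....H.H....
....#....#####.HHHHH...H..H.H.H.
...##.#########HHHHH......H.....
..###..#.#..###HHHHH.......H....
...........
[... 2424 characters left out ...]
.H...HH
wwwwwww......##HHHHHH....HH..HHH
wwwwww.......##HHHHHH.......H...
wwwwww.......##.HHHHH.........H.
ww..www......###HHHHH...H..H.H.H
wwwwwww......###HHHHH...........
wwwwwww......###HHHHHH..H...H.H.
wwwwwww......###HHHHHH...H....H.
wwwwwww.......##HHHHHH...w..H...
www.wwww.......#HHHHHH...w....H.
wwwwwwww...ww..#.HHHHH...www....
wwwwww......ww.#.HHHHH...ww.....
wwww.....#..www.#HHHHH.......H..
ww.......#.....##......#..H..H..
ww............#######...HHH.H...
ww......#.#.##.###.......HH.H.H.
www...................w.....H...
www...............wwwww.H....HH.
wwwwwwwwww..w.ww.........HH.H.H.
wwww...................H.H..HHHH
.......H...........H..HH....H.H.
.....H..H........HH.....HH..H.HH
```

The hook lies in its rest between the cheeks, within about 2.5 mm of its start, and the tray has not moved off the pad.

```bash
python3 -c "
from bench import workorder; print(workorder.hand_in())"
```

```text
the job is handed in; nothing more can be done
None
```

Job handed in: the tray rests against the pad after a hold of over 2 s at 10–13 N measured at the wrist, and the hook is back in its rest, about 2.5 mm from where it lay; a sideways push on the tray briefly reached 17 N when it caught a guide.

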